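# Dim the entry light to the preset pointer, then switch it on

## Task

Swing the dimmer's lever round until it is in line with the small preset pointer on the dial's rim, and leave it there. Only after that, press the sprung paddle switch all the way down to its stop for a moment and let it spring back up, so the entry light comes on dimmed. Leave the preset pointer where it is and do not disturb the other things on the shelf.

Things in the scene. Friction and masses are not known exactly. Their poses are not given: they have to be found in the camera images.
- dimmer: Dimmer: a round white plastic disc, 180 mm across, 35 mm high, fixed to the steel shelf, with black tick marks near its rim. A black lever turns about an upright pivot at its centre. Origin: centre of the underside, on the shelf, on the pivot axis; z up. Its -x is the middle of the lever's arc (towards the robot, within 0.35 rad).
- lever (a joint): Dimmer lever angle, rad, 0 to 2.1 between stops, growing anticlockwise seen from above; starts at 0 to 0.35. At q the lever points along pi - 1.05 + q in the dimmer's frame (from its x towards its y): 0 is to the left seen from the robot, 1.05 along the dimmer's -x, 2.1 to the right. Friction pivot: about 2 N at the knob moves it and it stays where left.
- lever_knob (a point): Top centre of the lever's knob, an upright black round post 16 mm in diameter, 58 mm from the pivot axis, free from 48 to 82 mm above the shelf (this point: 82 mm). Below it the flat lever arm, 14 mm wide, 41 to 48 mm above the shelf, reaches from the pivot to 66 mm out. x points outwards along the lever, z up.
- pointer (a joint): Angle of the preset pointer, rad, on the same scale and pivot as the lever: the lever is in line with the pointer when lever equals pointer. It slides stiffly if knocked and must be left alone.
- pointer_tip (a point): Inner tip of the preset pointer, a small black plastic clip on the dial's rim, 16 mm wide, 26 mm long, pointing inwards at the pivot, 72 to 98 mm from the pivot axis. Its top, where this point lies, is 43 mm above the shelf: just outside the lever's end and lower than its top. x points radially outwards, z up.
- switch: Paddle switch: a flat dark steel base 130 mm (x) by 100 mm (y) and 10 mm thick, fixed to the shelf, carrying the bare aluminium paddle. Origin: centre of the underside, on the shelf; z up; -x is the paddle's free end (the side nearer the robot, within 0.4 rad), +x the hinge end.
- paddle (a joint): Paddle angle, rad: 0 sprung up (rest), 0.22 level, down on its stop. The hinge runs along the switch's y, 44 mm to +x of its origin, 22 mm above the shelf. The paddle is a plate 100 mm long, 76 mm wide, 8 mm thick, black ribs at the free end. At paddle_pad about 4 N starts it moving and about 8 N brings it to the stop.
- paddle_pad (a point): Place to press: on the paddle's top face, mid-width, 78 mm from the hinge, about 43 mm above the shelf at rest and 26 mm when the paddle is down on its stop.
- pen_cup: Bystander: grey cup with three pens, loose, 76 mm across, cup 95 mm high, pens reaching 150 mm. Origin at the centre of its underside.
- canister: Bystander: aluminium screw-top canister, loose, 71 mm across, 98 mm high. Origin at the centre of its underside.
- flashlight: Bystander: black flashlight standing on its head, loose, 44 mm across, 120 mm high. Origin at the centre of its underside.
- key_fob: Bystander: red key fob with a wire ring lying flat, loose, 36 by 58 by 12 mm. Origin at the centre of its underside.
There are look-alikes about, which are no part of the job. Leave any turquoise look-alike of the dimmer alone. There is more than one size of the switch; the one meant has the size given above.

How it is judged (in metres and radians):
On the way, in this order (a step that is already met when the one before it is completed fails the run):
1. the lever stands still in line with the preset pointer, paddle up (angle between the x axis of lever_knob and the x axis of pointer_tip, either way round below 0.087 rad and velocity of joint lever between -0.05 and 0.05 rad/s and value of joint paddle below 0.05 rad), for 0.2 s.
2. the paddle is pressed down to its stop (value of joint paddle above 0.195 rad and angle between the x axis of lever_knob and the x axis of pointer_tip, either way round below 0.087 rad), for 0.1 s.
At the end, for the whole second after the job is handed in: The lever rests within 0.087 rad (5 degrees) of the preset pointer, the pointer is within 6 mm of where it began, and the paddle, having been pressed to its stop (0.195 of 0.22 rad) after the lever was set, has sprung back up (below 0.04 rad) (angle between the x axis of lever_knob and the x axis of pointer_tip, either way round below 0.087 rad and value of joint paddle below 0.04 rad and velocity of joint lever between -0.05 and 0.05 rad/s and distance of pointer_tip from where it was at the start of the episode below 0.006 m); the robot touches nothing.
It fails at once if the paddle is pressed while the lever is not in line with the pointer (value of joint paddle above 0.1 rad and angle between the x axis of lever_knob and the x axis of pointer_tip, either way round above 0.087 rad).
It fails at once if the preset pointer is moved by more than 6 mm (distance of pointer_tip from where it was at the start of the episode above 0.006 m).
It fails at once if a bystander is moved by more than 20 mm or tipped (distance of any of pen_cup, canister, flashlight, key_fob from where it was at the start of the episode above 0.02 m or angle between any of pen_cup, canister, flashlight's own z axis and vertical above 0.3 rad).
It also fails if it takes over 51 s, if anything falls off the work surface, if the arm or the gripper's body presses on something with over 40 N, if the wrist force passes 120 N, or if a joint passes its speed limit or range.

## Robot

A 6-joint arm with a two-finger parallel gripper is mounted at the origin on the work surface. World frame = base frame: x ahead of the robot, y to its left, z up, the work surface at z = 0. Lengths are in m, angles in degrees, forces in N, time in s.
With the tool pointing down it reaches from about 0.325 to 0.775 m from the base axis. Payload 5.5 kg.
Tool frame: the origin (TCP) lies between the finger pads; the fingertips stand manip.tip_reach ahead of it and the grasp point (between the pads) lies 5 mm behind it (manip.tip_reach is the distance from the TCP to the fingertips, in m); z points along the fingers, y is the line along which they close (so a half turn about z gives the same grasp; the last joint's range is limited). The gripper opens to 85 mm and grips with 20 to 120 N. Pads are 22 mm wide; open, the fingers measure 114 mm over their backs; the gripper's body (76 mm by 85 mm) begins 54 mm behind the grasp point. The pads swing forward as they close: fully open they stand 13 mm farther back than shut.
Start: joints at [-67.993, 5.22, 70.514, -0, 104.267, -3.249], TCP at [0.256, -0.543, 0.245] pointing down, gripper open.
Joint ranges: [-164.24, 164.24], [-49.07, 125.15], [9.68, 141.18], [-86.29, 266.29], [3.28, 154.24], [-151.56, 151.56]. Speed limits (degrees/s): [147.25, 147.25, 172.46, 180, 180, 180].

## Interface

Orientations are given as a 3x3 rotation matrix whose columns are the frame's x, y, z axes.
In Python, from plant import manip gives the robot as it stands.
- The arm moves only by the tool play_rows, never from a script. Its argument "increments" is a list of rows, each an object with "slide": the shift along the tool's x, y, z in units of 30 mm (1.0 is 30 mm), a list of three; "turn": the turn about the tool's z in units of 6 degrees (1.0 is 6 degrees); "hand": the opening, from 0 (shut) to 1 (fully open). In form: [{"slide": [tx, ty, tz], "turn": turn, "hand": hand}, ...]. A call has 1 to 8 rows; each row is the pose to reach, as a shift and turn from the pose commanded when the call began, along the tool's axes at that moment; what a row does not reach only later rows make up. A row lasts 1/12 s, in which the tool goes at most 41.7 mm and 7.16 degrees, less where a joint would pass 70% of its speed; a pose out of reach is approached as far as the arm can. A call with a gripper value outside its range is refused whole. The fingers move at their own pace and stop on an object; "force" is the grip in N (left out, the last holds). Time passes only in rows, so rows that repeat a pose let the fingers close. It gives the time, the measured TCP pose, the force, the opening and the grip force at its end, in the units of the state.
- manip.observe(): the state, without advancing time (a new reading comes with each control period).
- manip.snapshot(name): name is "side" or "top"; returns a dict with "frame" (384x512x3 uint8, blue, green, red), "vfov" (degrees; the focal length in pixels is half the picture's height over the tangent of half this angle, whatever the lens; pixels are square), "cx", "cy" (the principal point, pixels), "R" (3x3) and "t" (3): a world point X has camera coordinates R X + t. Camera axes: x right, y down, z forward; pixel columns grow to the right and rows downward; lengths in m; the calibration is good to about 2 mm. A picture is of the moment at which its call begins. There is no depth.
- manip.finish_job(): hands the job in; it is judged then, once.
Trained networks look in a picture, given as the dict that the camera call returned (one of the last four; its "shot" number tells which), for a name from the list of things; names that differ only in an ending like _2 or _b are one class to them, and where a whole thing is asked for, a point or a joint stands for the part that bears it (a point fixed in the world has none). Each returns a list of dicts, best first, with "confidence" (0 to 1); they miss things now and then, are a little off and sometimes report something else, mostly with a low value. They report only what shows in the picture. A call takes as long as a camera call. They do not tell look-alikes from the thing itself.
- manip.silhouettes(picture, target): "mask" (384x512 bool, what is visible of it) and "xy" ([column, row] in pixels, amid what is visible of it).
The state is a dict: "time": time; "joint_pos": joint angles; "joint_velocities": joint speeds; "joint_efforts": joint torques, N m; "ee_pos": TCP position; "eef_rot": TCP orientation; "ft_force": force on the tool from outside, world axes, zero at the start; "torque": the same for the moment, N m; "gripper_width": finger opening in m; "gripper_force": force on a finger pad.
Only numpy, scipy, OpenCV 4.12 (cv2) and the standard library are available. Lean on these libraries where they do the work, as an engineer would, in place of code of your own. Each camera call takes 0.05 s, during which the arm holds its last target. There are 200 camera calls.

## Working session

There is one attempt and no reset: what is moved stays moved. The work goes in short steps, Python scripts to look and compute and a tool call to move; the robot and the scene stay as the last step left them, time stands still between calls to the robot, and variables do not carry over. Pictures are saved under pics/ and viewed, at most 10 in all, crops included, and the job is handed in when it is done.

Besides the shell and the picture viewer there is one more tool, called after ">>>" as name([rows], argument=value, ...), one row to a line, values as JSON. play_rows: Moves the arm, as the interface text tells. Its arguments: {"type":"object","properties":{"increments":{"type":"array","items":{"type":"object","properties":{"slide":{"type":"array","items":{"type":"number"}},"turn":{"type":"number"},"hand":{"type":"number"}}}},"force":{"type":"number"}},"required":["increments"]}

```bash
mkdir -p pics
cat > h.py <<'E'
import numpy as np, cv2
from plant import manip
def cam(p):
    f=p["frame"].shape[0]/2/np.tan(np.radians(p["vfov"])/2)
    return f,np.array(p["R"]),np.array(p["t"])
def ray(p,u,v,z):
    f,R,t=cam(p); C=-R.T@t
    d=R.T@np.array([(u-p["cx"])/f,(v-p["cy"])/f,1]); return C+d*(z-C[2])/d[2]
def proj(p,X):
    f,R,t=cam(p); c=R@np.array(X)+t; return np.array([p["cx"]+f*c[0]/c[2],p["cy"]+f*c[1]/c[2]])
E
python3 - <<'E'
from h import *
ims=[]
for n in("top","side"):
    p=manip.snapshot(n); ims.append(p["frame"]); cv2.imwrite(f"pics/{n}0.png",cv2.resize(p["frame"],(800,600),interpolation=cv2.INTER_CUBIC))
    f,R,t=cam(p); print(n,f,p["cx"],p["cy"],-R.T@t, {k:v for k,v in p.items() if k not in("frame","R","t")})
    for tg in("dimmer","lever","pointer","switch","paddle","pen_cup","canister","flashlight","key_fob"):
        print(tg,[(round(d["confidence"],2),np.round(d["xy"]).tolist(),int(d["mask"].sum()),np.round(ray(p,*d["xy"],0.03),3).tolist()) for d in manip.silhouettes(p,tg)])
s=manip.observe();print(s["time"],s["eef_rot"],manip.tip_reach)
E
```

```text
top 444.36614653980917 262.37183263955177 195.4897977605874 [0.48098898 0.00310194 1.24174971] {'vfov': 46.736039511426924, 'cx': 262.37183263955177, 'cy': 195.4897977605874, 'shot': 1}
dimmer [(0.7, [319.0, 206.0], 3516, [0.587, -0.143, 0.03]), (0.64, [351.0, 124.0], 3413, [0.817, -0.236, 0.03])]
lever [(0.65, [314.0, 207.0], 201, [0.586, -0.128, 0.03]), (0.61, [346.0, 127.0], 192, [0.809, -0.221, 0.03])]
pointer [(0.57, [313.0, 237.0], 55, [0.503, -0.124, 0.03]), (0.51, [326.0, 134.0], 61, [0.789, -0.167, 0.03])]
switch [(0.92, [218.0, 221.0], 1614, [0.548, 0.134, 0.03]), (0.78, [222.0, 153.0], 840, [0.738, 0.125, 0.03])]
paddle [(0.64, [219.0, 155.0], 476, [0.732, 0.131, 0.03]), (0.63, [219.0, 223.0], 990, [0.543, 0.131, 0.03])]
pen_cup [(0.85, [116.0, 197.0], 865, [0.616, 0.416, 0.03])]
canister [(0.81, [428.0, 183.0], 875, [0.649, -0.441, 0.03])]
flashlight [(0.66, [315.0, 235.0], 48, [0.508, -0.13, 0.03]), (0.53, [272.0, 135.0], 330, [0.787, -0.015, 0.03])]
key_fob [(0.88, [264.0, 286.0], 324, [0.373, 0.009, 0.03])]
side 395.5424384768791 259.40873368474615 194.20224039906654 [
[... 495 characters left out ...]
 [0.792, -0.029, 0.03])]
paddle [(0.82, [269.0, 243.0], 703, [0.542, 0.138, 0.03]), (0.75, [210.0, 228.0], 326, [0.728, 0.128, 0.03]), (0.26, [277.0, 184.0], 1750, [0.581, -0.123, 0.03])]
pen_cup [(0.64, [212.0, 314.0], 1342, [0.618, 0.397, 0.03])]
canister [(0.55, [280.0, 129.0], 475, [0.651, -0.46, 0.03])]
flashlight [(0.85, [211.0, 190.0], 364, [0.788, -0.038, 0.03]), (0.21, [268.0, 241.0], 700, [0.546, 0.131, 0.03])]
key_fob [(0.74, [213.0, 316.0], 1360, [0.613, 0.403, 0.03]), (0.55, [338.0, 230.0], 164, [0.358, 0.039, 0.03])]
1.0 [[ 9.04411025e-01  4.26662275e-01 -1.12580301e-05]
 [ 4.26662275e-01 -9.04411024e-01  4.79500974e-05]
 [ 1.02766111e-05 -4.81699735e-05 -9.99999999e-01]] 0.014
```

View pics/top0.png

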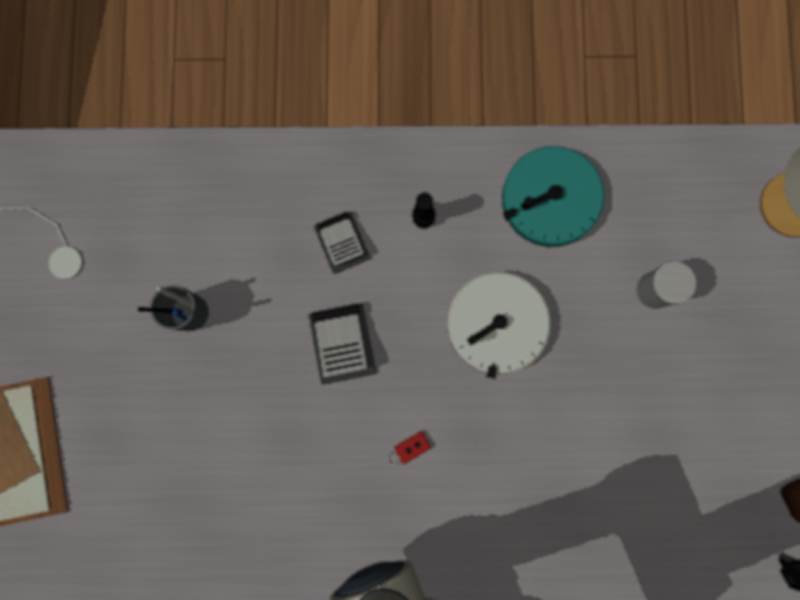

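Run:
```python
from h import *
p=manip.snapshot("top"); F=p["frame"]
a=cv2.resize(F[160:260,260:360],(400,400),interpolation=cv2.INTER_CUBIC); b=cv2.resize(F[170:270,170:270],(400,400),interpolation=cv2.INTER_CUBIC)
cv2.imwrite("pics/crop1.png",np.hstack([a,b]))
for tg in("switch","paddle","lever"):
  for d in manip.silhouettes(p,tg):
    c,_=cv2.findContours(d["mask"].astype(np.uint8),0,2); c=max(c,key=cv2.contourArea)
    q=cv2.boxPoints(cv2.minAreaRect(c)); z=.01 if tg=="switch" else .035
    w=np.array([ray(p,*k,z)[:2] for k in q]); print(tg,np.round(q).tolist(),w.round(3).tolist(),np.linalg.norm(w[0]-w[1]),np.linalg.norm(w[1]-w[2]))
```

```text
switch [[196.0, 199.0], [232.0, 192.0], [241.0, 239.0], [205.0, 246.0]] [[0.61, 0.198], [0.629, 0.098], [0.499, 0.071], [0.479, 0.17]] 0.10223775762027827 0.1332098594579673
switch [[200.0, 143.0], [224.0, 134.0], [237.0, 166.0], [213.0, 176.0]] [[0.769, 0.189], [0.797, 0.119], [0.704, 0.083], [0.677, 0.152]] 0.07512414660887658 0.09940309545334765
paddle [[204.0, 146.0], [223.0, 139.0], [232.0, 162.0], [213.0, 169.0]] [[0.755, 0.173], [0.776, 0.121], [0.71, 0.095], [0.69, 0.147]] 0.05603967654957096 0.0701594349587942
paddle [[272.0, 207.0], [319.0, 161.0], [365.0, 207.0], [318.0, 253.0]] [[0.585, -0.014], [0.713, -0.143], [0.585, -0.266], [0.46, -0.137]] 0.18159186022472357 0.17712189280927837
lever [[297.0, 213.0], [322.0, 200.0], [326.0, 207.0], [301.0, 220.0]] [[0.57, -0.082], [0.605, -0.15], [0.584, -0.16], [0.549, -0.093]] 0.07610630869571718 0.023162902469567117
lever [[332.0, 128.0], [357.0, 117.0], [361.0, 125.0], [336.0, 136.0]] [[0.804, -0.183], [0.835, -0.253], [0.814, -0.261], [0.783, -0.191]] 0.07667593683544803 0.022912818662908573
```

View pics/crop1.png

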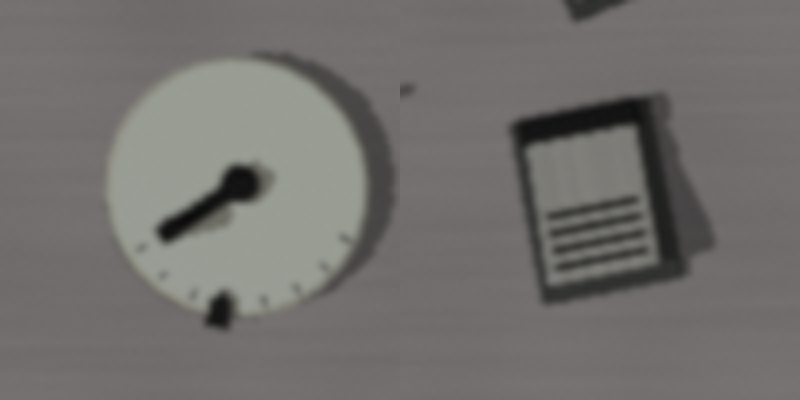

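The white dimmer is at (319,206) and the turquoise one at (351,124), so the white one is meant. The large switch at (218,221) measures 133×102 mm and fits the given size. The small one at (222,153) measures 99×75 mm and is the look-alike. In the crop, the white dial's lever points to about (300,219) and the pointer tip is at about (316,233).

```bash
cat > meas.py <<'E'
from h import *
def meas(p):
    F=p["frame"].astype(int); g=F.mean(2)
    m=np.zeros(g.shape,np.uint8); m[155:262,262:368]=(g[155:262,262:368]>140)
    c,_=cv2.findContours(m,0,2); c=max(c,key=cv2.contourArea); hull=cv2.convexHull(c)[:,0]
    w=np.array([ray(p,*k,.035)[:2] for k in cv2.convexHull(c)[:,0]])
    (ctr,r)=cv2.minEnclosingCircle(w.astype(np.float32))
    ctr=np.array(ctr)
    yy,xx=np.nonzero((g<75)[155:262,262:368]); X=xx+262;Y=yy+155
    L=np.array([ray(p,u,v,.045)[:2] for u,v in zip(X,Y)]); P=np.array([ray(p,u,v,.043)[:2] for u,v in zip(X,Y)])
    rl=np.linalg.norm(L-ctr,axis=1); rp=np.linalg.norm(P-ctr,axis=1)
    a=L[(rl>18)&(rl<50)]; b=P[(rp>.072)&(rp<.1)]
    a=L[(rl>.018)&(rl<.05)]
    an=lambda q:np.degrees(np.arctan2(*(q.mean(0)-ctr)[::-1]))%360
    return ctr,r,an(a),an(b),len(a),len(b),a.mean(0),b.mean(0)
E
python3 - <<'E'
from meas import *
p=manip.snapshot("top"); print(meas(p))
q=manip.snapshot("side")
c=meas(p)[0]; print("side centre px",proj(q,[*c,.035]))
# paddle/switch
d=[d for d in manip.silhouettes(p,"switch") if d["mask"].sum()>1300][0]
cc,_=cv2.findContours(d["mask"].astype(np.uint8),0,2); r=cv2.minAreaRect(max(cc,key=cv2.contourArea))
w=np.array([ray(p,*k,.012)[:2] for k in cv2.boxPoints(r)]); C=w.mean(0)
e=w[0]+w[1]-w[2]-w[3]; e2=w[1]+w[2]-w[0]-w[3]
x=max(e,e2,key=np.linalg.norm); x=x*np.sign(x[0])/np.linalg.norm(x); print("sw",C,x,np.degrees(np.arctan2(x[1],x[0])),"pad",C-x*.034)
cv2.imwrite("pics/side1.png",cv2.resize(q["frame"][110:310,160:360],(600,600),interpolation=cv2.INTER_CUBIC))
E
```

```text
(array([ 0.58689487, -0.14026509]), 0.08597221970558167, np.float64(124.86031349012318), np.float64(266.08192368238855), 54, 207, array([ 0.56752615, -0.11245966]), array([ 0.58254742, -0.20374065]))
side centre px [276.88457522 179.61313034]
sw [0.55391854 0.13453084] [0.9844611 0.1756028] 10.113739242639676 pad [0.52044686 0.12856034]
```

View pics/side1.png

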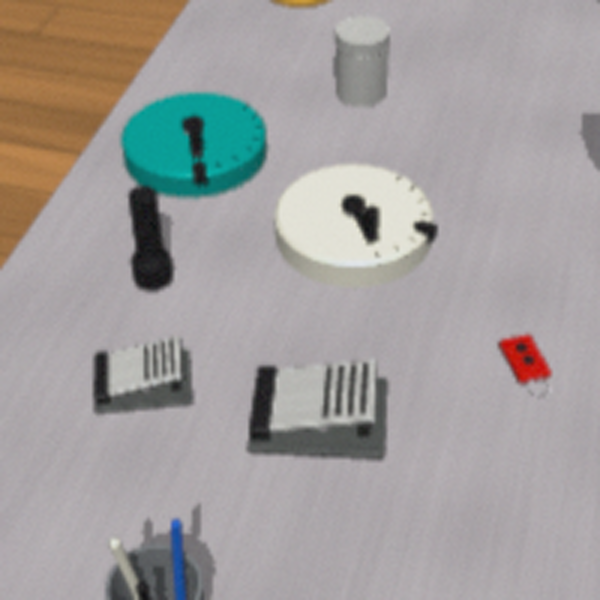

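The side view shows the lever on the white dial at crop (365,220), the pointer at (427,230), and the paddle sprung up on the large switch. I'll refine the dial centre with both cameras before moving.

```bash
cat >> meas.py <<'E'
from scipy.optimize import minimize
th=np.linspace(0,2*np.pi,90)
def cyl(p,c,r,z0,z1,S=8):
    pts=np.array([proj(p,[c[0]+r*np.cos(t),c[1]+r*np.sin(t),z]) for z in(z0,z1) for t in th])
    h=cv2.convexHull(((pts+.5)*S).astype(np.float32)); im=np.zeros((384*2,512*2),np.uint8)
    cv2.fillConvexPoly(im,np.round(h/S*2*16).astype(np.int32),255,cv2.LINE_AA,4)
    return cv2.resize(im,(512,384),interpolation=cv2.INTER_AREA)/255.
def ang(p,ctr,z,r0,r1,lo,hi,thr=80):
    g=p["frame"].mean(2).astype(np.float32); x,y=map(int,proj(p,[*ctr,.04]))
    tt=np.radians(np.arange(lo,hi,.5)); s=np.array([[cv2.getRectSubPix(g,(1,1),tuple(map(float,proj(p,[ctr[0]+r*np.cos(t),ctr[1]+r*np.sin(t),z]))))[0,0] for t in tt] for r in np.arange(r0,r1,.002)])
    w=np.clip(np.median(s)-30-s,0,None); return np.degrees((w.sum(0)*tt).sum()/w.sum()), np.round(s.mean(0)[::8]).astype(int).tolist()
E
python3 - <<'E'
from meas import *
P=[manip.snapshot(n) for n in("top","side")]
M=[]
for p in P:
    d=[d for d in manip.silhouettes(p,"dimmer")if np.linalg.norm(ray(p,*d["xy"],.03)[:2]-[.587,-.14])<.06][0]; M.append(d["mask"])
for S in((0,),(1,),(0,1)):
    f=lambda c:sum(np.abs(cyl(P[i],c,.09,0,.035)-M[i]).sum() for i in S)
    r=minimize(f,[.587,-.14],method="Nelder-Mead",options=dict(initial_simplex=[[.587,-.14],[.6,-.14],[.587,-.13]],xatol=1e-4)); print(S,r.x,r.fun)
c=r.x
print("ptr",ang(P[0],c,.043,.076,.096,155,195)); print("lever",ang(P[0],c,.048,.02,.046,105,155))
for n,p in zip("ts",P):
    for tg in("lever","pointer"):
        for d in manip.silhouettes(p,tg):
            w=ray(p,*d["xy"],.043); print(n,tg,d["xy"],w[:2]-c, np.degrees(np.arctan2(*(w[:2]-c)[::-1])))
    print([proj(p,[c[0]+.058*np.cos(a),c[1]+.058*np.sin(a),.082]).round(1).tolist() for a in np.radians([120,125,130,135])])
E
```

```text
(0,) [ 0.58724693 -0.14147352] 109.67843137254901
(1,) [ 0.58420149 -0.13919638] 106.54117647058824
(0, 1) [ 0.5867944  -0.14078685] 231.33725490196076
ptr (np.float64(171.17475400928782), [128, 128, 127, 64, 31, 57, 112, 132, 131, 123])
lever (np.float64(124.13239215581928), [134, 114, 81, 44, 21, 18, 31, 55, 80, 99, 112, 120, 126])
t lever [314.3, 208.3] [-0.00636803  0.01266776] 116.68848337690046
t lever [350.3, 125.4] [ 0.22259892 -0.09051189] -22.12735836328776
t pointer [311.9, 238.6] [-0.08787799  0.02049879] 166.86973440724088
[[301.7, 215.8], [302.7, 217.4], [303.9, 218.9], [305.3, 220.4]]
s lever [225.6, 157.3] [ 0.20776038 -0.06680331] -17.82468464289447
[[282.2, 179.2], [283.6, 178.9], [285.1, 178.5], [286.5, 178.0]]
```

>>> play_rows([
  {"slide": [1.2, -0.7, 0], "turn": 1, "hand": 0.7},
  {"slide": [2.3, -1.4, 0], "turn": 2, "hand": 0.7},
  {"slide": [3.4, -2.1, 0], "turn": 3, "hand": 0.7},
  {"slide": [4.5, -2.8, 0], "turn": 4, "hand": 0.7},
  {"slide": [5.6, -3.4, 0], "turn": 5, "hand": 0.7},
  {"slide": [6.7, -4.1, 0], "turn": 6, "hand": 0.7},
  {"slide": [7.8, -4.7, 0], "turn": 7, "hand": 0.7},
  {"slide": [7.8, -4.7, 0], "turn": 7, "hand": 0.7},
])

```text
time: 2.42
ee_pos: [0.4107, -0.3103, 0.2458]
eef_rot: [[0.957, -0.289, 0.003], [-0.289, -0.957, 0.002], [0.002, -0.002, -1.0]]
ft_force: [0.3, -1.4, -0.1]
gripper_width: 0.0597
gripper_force: 0.0
```

```bash
cat > go.py <<'E'
import sys; from h import *
def go(X,ya):
    s=manip.observe(); R=np.array(s["eef_rot"]); p=np.array(s["ee_pos"]); cur=np.degrees(np.arctan2(R[1,1],R[0,1]))
    d=R.T@(np.array(X)-p)/.03; print(s["time"],p.round(4),"yaw",cur.round(1),"j",np.round(s["joint_pos"],1),"slide",d.round(2),"turn",round(-((ya-cur+180)%360-180)/6,2),"F",np.round(s["ft_force"],1),"w",s["gripper_width"],s["gripper_force"])
if __name__=="__main__": a=list(map(float,sys.argv[1:])); go(a[:3],a[3])
E
python3 go.py .553 -.094 .13 -144
```

```text
2.4167 [ 0.4107 -0.3103  0.2458] yaw -106.8 j [-41.   -8.   83.4   0.2 104.5  65.8] slide [ 2.45 -8.26  3.89] turn 6.2 F [ 0.3 -1.4 -0.1] w 0.05965625933056879 0.0
```

>>> play_rows([
  {"slide": [0.3, -1.1, 0.4], "turn": 1, "hand": 0.7},
  {"slide": [0.6, -2.2, 0.8], "turn": 2, "hand": 0.7},
  {"slide": [0.95, -3.3, 1.2], "turn": 3, "hand": 0.7},
  {"slide": [1.3, -4.4, 1.6], "turn": 4, "hand": 0.7},
  {"slide": [1.65, -5.5, 2.0], "turn": 5, "hand": 0.7},
  {"slide": [2.0, -6.6, 2.4], "turn": 6, "hand": 0.7},
  {"slide": [2.25, -7.5, 2.8], "turn": 6.2, "hand": 0.7},
  {"slide": [2.45, -8.26, 3.2], "turn": 6.2, "hand": 0.7},
])

```text
time: 3.08
ee_pos: [0.5501, -0.0975, 0.1487]
eef_rot: [[0.589, -0.808, 0.0], [-0.808, -0.589, 0.0], [0.0, -0.0, -1.0]]
ft_force: [0.5, 0.6, 0.2]
gripper_width: 0.0595
gripper_force: 0.0
```

>>> play_rows([
  {"slide": [0, 0, 0.3], "turn": 0, "hand": 0.7},
  {"slide": [0, 0, 0.3], "turn": 0, "hand": 0.7},
  {"slide": [0, 0, 0.3], "turn": 0, "hand": 0.7},
])

```text
time: 3.33
ee_pos: [0.5487, -0.0998, 0.1398]
eef_rot: [[0.589, -0.808, -0.002], [-0.808, -0.589, -0.0], [-0.001, 0.001, -1.0]]
ft_force: [-0.4, 0.3, 0.6]
gripper_width: 0.0598
gripper_force: 0.0
```

```bash
python3 go.py .553 -.094 .072 -144
python3 - <<'E'
from h import *
o=[]
for n,b in(("top",(160,260,260,360)),("side",(120,220,230,330))):
    F=manip.snapshot(n)["frame"]; o.append(cv2.resize(F[b[0]:b[1],b[2]:b[3]],(400,400),interpolation=cv2.INTER_CUBIC))
cv2.imwrite("pics/c2.png",np.hstack(o))
E
```

```text
3.3333 [ 0.5487 -0.0998  0.1398] yaw -143.9 j [-13.8  -0.9  87.5  -0.   93.5 130.1] slide [-0.07 -0.23  2.26] turn 0.01 F [-0.4  0.3  0.6] w 0.05984534344624046 0.0
```

View pics/c2.png

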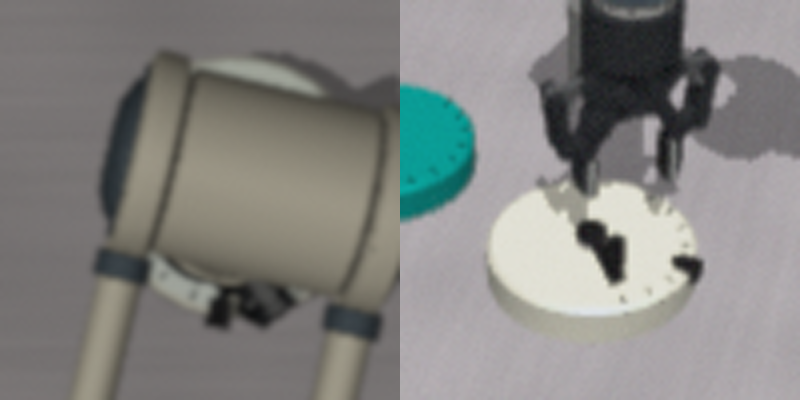

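The side crop shows the open fingers above the lever on either side of it, with the knob top at about px (283,180), which is where a 125° lever would put it. I'll descend over the knob.

>>> play_rows([
  {"slide": [-0.07, -0.23, 0.5], "turn": 0, "hand": 0.7},
  {"slide": [-0.07, -0.23, 1.0], "turn": 0, "hand": 0.7},
  {"slide": [-0.07, -0.23, 1.5], "turn": 0, "hand": 0.7},
  {"slide": [-0.07, -0.23, 1.9], "turn": 0, "hand": 0.7},
  {"slide": [-0.07, -0.23, 2.2], "turn": 0, "hand": 0.7},
  {"slide": [-0.07, -0.23, 2.2], "turn": 0, "hand": 0.7},
  {"slide": [-0.07, -0.23, 2.2], "turn": 0, "hand": 0.7},
])

```text
time: 4.02
ee_pos: [0.5534, -0.0938, 0.0744]
eef_rot: [[0.588, -0.809, -0.0], [-0.809, -0.588, 0.0], [-0.0, 0.0, -1.0]]
ft_force: [0.4, 0.1, -0.0]
gripper_width: 0.0597
gripper_force: 0.0
```

```bash
python3 go.py .553 -.094 .072 -144
python3 - <<'E'
from h import *
o=[]
for n,b in(("top",(160,260,260,360)),("side",(120,220,230,330))):
    F=manip.snapshot(n)["frame"]; o.append(cv2.resize(F[b[0]:b[1],b[2]:b[3]],(400,400),interpolation=cv2.INTER_CUBIC))
cv2.imwrite("pics/c3.png",np.hstack(o))
E
```

```text
4.0167 [ 0.5534 -0.0938  0.0744] yaw -144.0 j [-13.1   1.3  92.   -0.   86.7 130.9] slide [-0.    0.01  0.08] turn 0.0 F [ 0.4  0.1 -0. ] w 0.05967267556964131 0.0
```

View pics/c3.png

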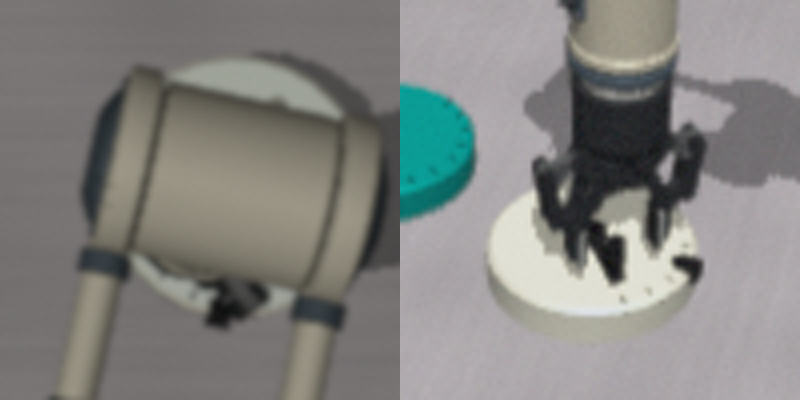

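The knob is between the fingers, seen at crop (610,245). Closing gently.

>>> play_rows([
  {"slide": [0, 0, 0.05], "turn": 0, "hand": 0.3},
  {"slide": [0, 0, 0.05], "turn": 0, "hand": 0.3},
  {"slide": [0, 0, 0.05], "turn": 0, "hand": 0.2},
  {"slide": [0, 0, 0.05], "turn": 0, "hand": 0.15},
  {"slide": [0, 0, 0.05], "turn": 0, "hand": 0.1},
  {"slide": [0, 0, 0.05], "turn": 0, "hand": 0.1},
  {"slide": [0, 0, 0.05], "turn": 0, "hand": 0.1},
  {"slide": [0, 0, 0.05], "turn": 0, "hand": 0.1},
], force=20)

```text
time: 4.78
ee_pos: [0.5538, -0.0933, 0.0732]
eef_rot: [[0.589, -0.808, 0.001], [-0.808, -0.589, 0.0], [0.0, -0.001, -1.0]]
ft_force: [-0.3, 1.4, 3.5]
gripper_width: 0.0151
gripper_force: 20.5
```

Run:
```python
from h import *
from go import go
c=np.array([.5868,-.1408])
s=manip.observe(); d=np.array(s["ee_pos"])[:2]-c; print("now r,ang",np.linalg.norm(d),np.degrees(np.arctan2(d[1],d[0])))
for a in (134,142,150,158,166,171):
    print(a); go([c[0]+.058*np.cos(np.radians(a)),c[1]+.058*np.sin(np.radians(a)),.073],a+90)
```

```text
now r,ang 0.057854375849437076 124.73748517797605
134
4.7833 [ 0.5538 -0.0933  0.0732] yaw -143.9 j [-13.    1.3  92.1   0.   86.6 130.9] slide [0.01 0.31 0.01] turn -1.32 F [-0.3  1.4  3.5] w 0.01513721265554726 20.497162342071533
142
4.7833 [ 0.5538 -0.0933  0.0732] yaw -143.9 j [-13.    1.3  92.1   0.   86.6 130.9] slide [0.07 0.58 0.01] turn -2.66 F [-0.3  1.4  3.5] w 0.01513721265554726 20.497162342071533
150
4.7833 [ 0.5538 -0.0933  0.0732] yaw -143.9 j [-13.    1.3  92.1   0.   86.6 130.9] slide [0.16 0.83 0.01] turn -3.99 F [-0.3  1.4  3.5] w 0.01513721265554726 20.497162342071533
158
4.7833 [ 0.5538 -0.0933  0.0732] yaw -143.9 j [-13.    1.3  92.1   0.   86.6 130.9] slide [0.29 1.07 0.01] turn -5.32 F [-0.3  1.4  3.5] w 0.01513721265554726 20.497162342071533
166
4.7833 [ 0.5538 -0.0933  0.0732] yaw -143.9 j [-13.    1.3  92.1   0.   86.6 130.9] slide [0.45 1.29 0.01] turn -6.66 F [-0.3  1.4  3.5] w 0.01513721265554726 20.497162342071533
171
4.7833 [ 0.5538 -0.0933  0.0732] yaw -143.9 j [-13.    1.3  92.1   0.   86.6 130.9] slide [0.56 1.41 0.01] turn -7.49 F [-0.3  1.4  3.5] w 0.01513721265554726 20.497162342071533
```

Gripped, with the opening at about 15 mm on the 16 mm post. Next is the swing.

>>> play_rows([
  {"slide": [0.0, 0.15, 0], "turn": -0.66, "hand": 0.1},
  {"slide": [0.01, 0.31, 0], "turn": -1.32, "hand": 0.1},
  {"slide": [0.03, 0.45, 0], "turn": -2.0, "hand": 0.1},
  {"slide": [0.07, 0.58, 0], "turn": -2.66, "hand": 0.1},
  {"slide": [0.11, 0.71, 0], "turn": -3.3, "hand": 0.1},
  {"slide": [0.16, 0.83, 0], "turn": -4.0, "hand": 0.1},
  {"slide": [0.22, 0.95, 0], "turn": -4.66, "hand": 0.1},
  {"slide": [0.22, 0.95, 0], "turn": -4.66, "hand": 0.1},
])

```text
time: 5.45
ee_pos: [0.5347, -0.1152, 0.0732]
eef_rot: [[0.9, -0.436, 0.001], [-0.436, -0.9, 0.001], [0.001, -0.001, -1.0]]
ft_force: [-2.9, 3.6, 4.2]
gripper_width: 0.0148
gripper_force: 20.7
```

Run:
```python
from h import *
from go import go
c=np.array([.5868,-.1408])
s=manip.observe(); d=np.array(s["ee_pos"])[:2]-c; print("now r,ang",np.linalg.norm(d),np.degrees(np.arctan2(d[1],d[0])))
for a in (162,171,172):
    go([c[0]+.058*np.cos(np.radians(a)),c[1]+.058*np.sin(np.radians(a)),.073],a+90)
```

```text
now r,ang 0.05803011735979162 153.81789730055272
5.45 [ 0.5347 -0.1152  0.0732] yaw -115.8 j [-1.580e+01 -9.000e-01  9.430e+01  1.000e-01  8.660e+01  1.001e+02] slide [0.02 0.28 0.01] turn -1.3 F [-2.9  3.6  4.2] w 0.014828801044105352 20.659244656562805
5.45 [ 0.5347 -0.1152  0.0732] yaw -115.8 j [-1.580e+01 -9.000e-01  9.430e+01  1.000e-01  8.660e+01  1.001e+02] slide [0.08 0.57 0.01] turn -2.8 F [-2.9  3.6  4.2] w 0.014828801044105352 20.659244656562805
5.45 [ 0.5347 -0.1152  0.0732] yaw -115.8 j [-1.580e+01 -9.000e-01  9.430e+01  1.000e-01  8.660e+01  1.001e+02] slide [0.09 0.6  0.01] turn -2.97 F [-2.9  3.6  4.2] w 0.014828801044105352 20.659244656562805
```

>>> play_rows([
  {"slide": [0.01, 0.15, 0], "turn": -0.65, "hand": 0.1},
  {"slide": [0.02, 0.29, 0], "turn": -1.3, "hand": 0.1},
  {"slide": [0.05, 0.44, 0], "turn": -2.0, "hand": 0.1},
  {"slide": [0.09, 0.59, 0], "turn": -2.8, "hand": 0.1},
  {"slide": [0.09, 0.59, 0], "turn": -2.8, "hand": 0.1},
  {"slide": [0.09, 0.59, 0], "turn": -2.8, "hand": 0.1},
])

```text
time: 5.95
ee_pos: [0.5292, -0.1324, 0.0731]
eef_rot: [[0.987, -0.163, 0.0], [-0.163, -0.987, 0.0], [0.0, -0.0, -1.0]]
ft_force: [-1.0, 2.9, 4.7]
gripper_width: 0.0151
gripper_force: 20.7
```

Run:
```python
from h import *
c=np.array([.5868,-.1408])
s=manip.observe(); d=np.array(s["ee_pos"])[:2]-c; print("now r,ang",s["ee_pos"],np.linalg.norm(d),np.degrees(np.arctan2(d[1],d[0])),s["ft_force"])
```

```text
now r,ang [ 0.52921876 -0.13236615  0.07312925] 0.05819561004520403 171.66721114834291 [-0.98076962  2.87268143  4.71363391]
```

Lever is at about 171.7°. I'll open, rise and move clear towards the switch so I can check from above.

>>> play_rows([
  {"slide": [0, 0, 0], "turn": 0, "hand": 0.3},
  {"slide": [0, 0, 0], "turn": 0, "hand": 0.5},
  {"slide": [0, 0, 0], "turn": 0, "hand": 0.5},
  {"slide": [0, 0, -0.5], "turn": 0, "hand": 0.5},
  {"slide": [0, 0, -1.5], "turn": 0, "hand": 0.5},
  {"slide": [0, 0, -2.5], "turn": 0, "hand": 0.5},
  {"slide": [0, 0, -3.5], "turn": 0, "hand": 0.5},
  {"slide": [0, 0, -3.5], "turn": 0, "hand": 0.5},
])

```text
time: 6.62
ee_pos: [0.5312, -0.1336, 0.1851]
eef_rot: [[0.987, -0.161, 0.01], [-0.161, -0.987, -0.004], [0.01, 0.002, -1.0]]
ft_force: [0.0, -0.6, 1.5]
gripper_width: 0.0426
gripper_force: 0.0
```

```bash
python3 go.py .5205 .1285 .12 -97
```

```text
6.6167 [ 0.5312 -0.1336  0.1851] yaw -99.3 j [-17.7  -3.6  85.5  -0.   97.5  81.6] slide [-1.78 -8.57  2.13] turn -0.38 F [ 0.  -0.6  1.5] w 0.04262250325818118 0.0
```

>>> play_rows([
  {"slide": [-0.2, -1.1, 0], "turn": 0, "hand": 0},
  {"slide": [-0.4, -2.2, 0], "turn": 0, "hand": 0},
  {"slide": [-0.65, -3.3, 0], "turn": 0, "hand": 0},
  {"slide": [-0.9, -4.4, 0], "turn": 0, "hand": 0},
  {"slide": [-1.15, -5.5, 0.2], "turn": 0, "hand": 0},
  {"slide": [-1.4, -6.6, 0.4], "turn": 0, "hand": 0},
  {"slide": [-1.6, -7.7, 0.7], "turn": 0, "hand": 0},
  {"slide": [-1.78, -8.5, 1.0], "turn": 0, "hand": 0},
])

```text
time: 7.28
ee_pos: [0.5168, 0.1299, 0.1472]
eef_rot: [[0.987, -0.16, 0.0], [-0.16, -0.987, 0.0], [0.0, -0.0, -1.0]]
ft_force: [0.4, 0.1, 0.6]
gripper_width: -0.0002
gripper_force: 0.0
```

>>> play_rows([
  {"slide": [0, 0, 0], "turn": 0, "hand": 0},
  {"slide": [0, 0, 0], "turn": 0, "hand": 0},
])

```text
time: 7.45
ee_pos: [0.5165, 0.1284, 0.1465]
eef_rot: [[0.987, -0.158, -0.002], [-0.158, -0.987, -0.001], [-0.002, 0.001, -1.0]]
ft_force: [-0.7, -0.0, 0.3]
gripper_width: 0.0001
gripper_force: 0.0
```

```bash
python3 go.py .5205 .1285 .08 -97;  python3 - <<'E'
from meas import *
c=np.array([.5868,-.1408])
o=[]
for n,b in(("top",(160,260,260,360)),("side",(160,260,220,320))):
    p=manip.snapshot(n); F=p["frame"]; o.append(cv2.resize(F[b[0]:b[1],b[2]:b[3]],(400,400),interpolation=cv2.INTER_CUBIC))
    if n=="top":
        print("ptr",ang(p,c,.043,.076,.096,155,195)[0]); print("lever",ang(p,c,.048,.02,.046,145,200)); print("lever wide",ang(p,c,.048,.025,.04,155,190)[0])
cv2.imwrite("pics/c4.png",np.hstack(o))
E
```

```text
7.45 [0.5165 0.1284 0.1465] yaw -99.1 j [ 10.3  -5.   90.7  -0.   94.4 109.4] slide [ 0.14 -0.03  2.22] turn -0.35 F [-0.7 -0.   0.3] w 6.720747856467164e-05 0.0
ptr 171.17639965802704
lever (np.float64(173.97813648542683), [114, 118, 118, 110, 89, 58, 30, 20, 25, 42, 65, 88, 107, 122])
lever wide 172.85371578371803
```

View pics/c4.png

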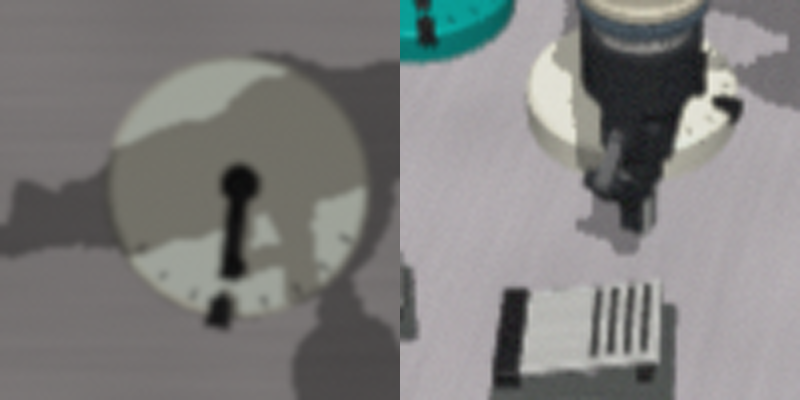

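The top crop shows the lever (knob about (232,270)) close to in line with the pointer (about (220,308)). The arm now hovers over the switch. I'll confirm the alignment numerically with a rendered model that accounts for parallax.

Run:
```python
from meas import *
p=manip.snapshot("top"); g=p["frame"].mean(2); S=8
def hull(pts):
    q=np.array([proj(p,x) for x in pts]); im=np.zeros((384,512),np.uint8); big=np.zeros((120*S,120*S),np.uint8)
    h=cv2.convexHull(((q-[258,155]+.5)*S).astype(np.float32)); cv2.fillConvexPoly(big,np.round(h).astype(np.int32),255); return cv2.resize(big,(120,120),interpolation=cv2.INTER_AREA)/255.
def box(c,a,r0,r1,w,z0,z1):
    e=np.array([np.cos(a),np.sin(a)]);n=np.array([-e[1],e[0]]); return [[*(c+e*r+n*s*w/2),z] for r in(r0,r1) for s in(-1,1) for z in(z0,z1)]
def lev(c,a):
    k=c+.058*np.array([np.cos(a),np.sin(a)])
    return np.maximum(hull(box(c,a,0,.066,.014,.041,.048)),hull([[k[0]+.008*np.cos(t),k[1]+.008*np.sin(t),z] for z in(.048,.082) for t in th]))
def ptr(c,a): return hull(box(c,a,.074,.098,.016,.035,.043))
I=g[155:275,258:378]
for thr in (60,):
  D=np.clip((110-I)/90,0,1)
  yy,xx=np.mgrid[155:275,258:378]
  for c in ([.5868,-.1408],[.5872,-.1415],[.5868,-.1395]):
    c=np.array(c); W=np.array([[ray(p,u,v,.043)[:2]-c for u in range(258,378)] for v in range(155,275)])
    r=np.hypot(W[...,0],W[...,1]); a=np.degrees(np.arctan2(W[...,1],W[...,0]))%360
    ml=(r>.025)&(r<.071)&(abs(a-172)<40); mp=(r>.076)&(r<.1)&(abs(a-172)<14)
    bl=lambda m:cv2.GaussianBlur(m,(0,0),.8)
    A=np.arange(160,186,.5)
    el=[(np.abs(bl(lev(c,np.radians(t)))-D)*ml).sum() for t in A]; ep=[(np.abs(bl(ptr(c,np.radians(t)))-D)*mp).sum() for t in A]
    print(c,"lever",A[np.argmin(el)],min(el),"ptr",A[np.argmin(ep)],min(ep))
```

```text
[ 0.5868 -0.1408] lever 173.5 29.658822164449603 ptr 171.5 15.13253804563238
[ 0.5872 -0.1415] lever 172.0 29.002744419757605 ptr 170.5 15.705354942492999
[ 0.5868 -0.1395] lever 175.0 30.985434823063937 ptr 171.5 15.420966870799937
```

The lever is about 1–2° off the pointer, well inside 5°. Now I'll press the paddle.

>>> play_rows([
  {"slide": [0.1, 0, 0.7], "turn": 0, "hand": 0},
  {"slide": [0.14, 0, 1.4], "turn": 0, "hand": 0},
  {"slide": [0.14, 0, 2.0], "turn": 0, "hand": 0},
  {"slide": [0.14, 0, 2.5], "turn": 0, "hand": 0},
  {"slide": [0.14, 0, 2.8], "turn": 0, "hand": 0},
  {"slide": [0.14, 0, 2.8], "turn": 0, "hand": 0},
])

```text
time: 8.1
ee_pos: [0.5204, 0.1256, 0.0617]
eef_rot: [[0.987, -0.161, -0.003], [-0.161, -0.987, -0.001], [-0.003, 0.001, -1.0]]
ft_force: [-0.7, 0.1, -0.3]
gripper_width: 0.0002
gripper_force: 0.0
```

```bash
python3 go.py .5205 .1285 .039 -97
```

```text
8.1 [0.5204 0.1256 0.0617] yaw -99.3 j [  9.9  -2.1  96.7  -0.   85.6 109.2] slide [-0.01 -0.1   0.76] turn -0.38 F [-0.7  0.1 -0.3] w 0.0001504601211436252 0.0
```

>>> play_rows([
  {"slide": [0, -0.1, 0.2], "turn": 0, "hand": 0},
  {"slide": [0, -0.1, 0.4], "turn": 0, "hand": 0},
  {"slide": [0, -0.1, 0.55], "turn": 0, "hand": 0},
  {"slide": [0, -0.1, 0.65], "turn": 0, "hand": 0},
  {"slide": [0, -0.1, 0.7], "turn": 0, "hand": 0},
  {"slide": [0, -0.1, 0.7], "turn": 0, "hand": 0},
])

```text
time: 8.6
ee_pos: [0.5219, 0.1298, 0.0438]
eef_rot: [[0.987, -0.159, 0.001], [-0.159, -0.987, -0.0], [0.001, 0.0, -1.0]]
ft_force: [-4.3, -2.8, 7.5]
gripper_width: 0.0001
gripper_force: 3.2
```

>>> play_rows([
  {"slide": [0, 0, 0.1], "turn": 0, "hand": 0},
  {"slide": [0, 0, 0.2], "turn": 0, "hand": 0},
  {"slide": [0, 0, 0.25], "turn": 0, "hand": 0},
  {"slide": [0, 0, 0.25], "turn": 0, "hand": 0},
  {"slide": [0, 0, 0.25], "turn": 0, "hand": 0},
])

```text
time: 9.02
ee_pos: [0.5222, 0.1299, 0.0397]
eef_rot: [[0.987, -0.159, 0.002], [-0.159, -0.987, -0.0], [0.002, -0.0, -1.0]]
ft_force: [-11.8, -3.1, 21.2]
gripper_width: 0.0
gripper_force: 10.5
```

The force rose sharply to 21 N at a tip height of 26 mm, so the paddle is on its stop. I'll hold briefly, then let up.

>>> play_rows([
  {"slide": [0, 0, 0.04], "turn": 0, "hand": 0},
  {"slide": [0, 0, 0.04], "turn": 0, "hand": 0},
  {"slide": [0, 0, 0.04], "turn": 0, "hand": 0},
])

```text
time: 9.27
ee_pos: [0.5222, 0.1299, 0.0395]
eef_rot: [[0.987, -0.159, 0.002], [-0.159, -0.987, -0.0], [0.002, -0.0, -1.0]]
ft_force: [-14.8, -2.6, 26.3]
gripper_width: 0.0002
gripper_force: 13.2
```

>>> play_rows([
  {"slide": [0, 0, -0.3], "turn": 0, "hand": 0},
  {"slide": [0, 0, -0.7], "turn": 0, "hand": 0},
  {"slide": [0, 0, -1.2], "turn": 0, "hand": 0},
  {"slide": [0, 0, -2], "turn": 0, "hand": 0},
  {"slide": [0, 0, -3], "turn": 0, "hand": 0},
  {"slide": [-0.5, 0, -4], "turn": 0, "hand": 0},
  {"slide": [-1, 0, -4], "turn": 0, "hand": 0},
  {"slide": [-1, 0, -4], "turn": 0, "hand": 0},
])

```text
time: 9.93
ee_pos: [0.492, 0.1355, 0.1573]
eef_rot: [[0.987, -0.159, 0.005], [-0.159, -0.987, 0.002], [0.004, -0.002, -1.0]]
ft_force: [-0.7, -0.9, -1.3]
gripper_width: -0.0001
gripper_force: 0.0
```

Run:
```python
from meas import *
c=np.array([.5868,-.1408]); o=[]
p=manip.snapshot("top"); print("ptr",ang(p,c,.043,.076,.096,155,195)[0],"lever",ang(p,c,.048,.025,.04,155,190)[0])
q=manip.snapshot("side"); 
for F,b in((p["frame"],(160,260,260,360)),(q["frame"],(180,300,210,330))): o.append(cv2.resize(F[b[0]:b[1],b[2]:b[3]],(400,400),interpolation=cv2.INTER_CUBIC))
cv2.imwrite("pics/c5.png",np.hstack(o)); s=manip.observe(); print(s["ee_pos"],s["ft_force"],s["time"])
```

```text
ptr 171.16864149375363 lever 173.36001990618664
[0.49212626 0.13478869 0.15400555] [ 0.53757346  0.06544415 -0.21894087] 10.0333
```

View pics/c5.png

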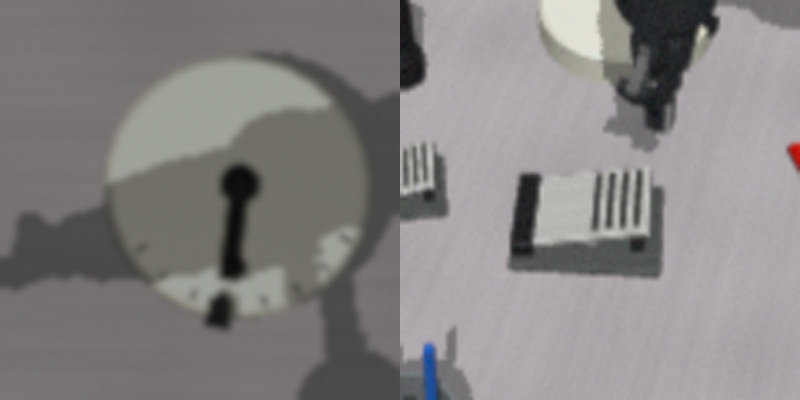

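The paddle is back up (side crop (600,210)), the lever and pointer are unchanged, and the arm is clear. Handing in.

```bash
python3 -c "
from plant import manip
print(manip.finish_job())"
```

```text
the job is handed in; nothing more can be done
None
```

I set the lever to within about 2° of the preset pointer, then pressed the paddle to its stop and it sprang back up. The pointer did not move, the arm ended clear of everything, and the job is handed in; no verdict was returned.

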